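# Pack the stage kit into its foam inserts

### The arm

A 6-joint arm with a two-finger parallel gripper is mounted at the origin on the work surface. World frame = base frame: x ahead of the robot, y to its left, z up, the work surface at z = 0. Lengths are in m, angles in degrees, forces in N, time in s.
With the tool pointing down it reaches from about 0.35 to 0.875 m from the base axis. Payload 15.5 kg.
Tool frame: the origin (TCP) lies midway between the tips of the shut fingers; the grasp point (between the pads) lies arm.grasp_offset behind it (arm.grasp_offset is the distance from the TCP to the grasp point, in m); z points along the fingers, y is the direction in which the jaws open and shut (so a half turn about z gives the same grasp; the last joint's range is limited). The gripper opens to 85 mm and grips with 20 to 120 N. Pads are 22 mm wide; open, the fingers measure 114 mm over their backs; the gripper's body (76 mm by 85 mm) begins 54 mm behind the grasp point. The pads swing forward as they close: fully open they stand 13 mm farther back than shut.
Start: joints at [65.747, 28.281, 77.091, -0, 74.628, -5.472], TCP at [0.201, 0.592, 0.231] pointing down, gripper open.
Joint ranges: [-166.48, 166.48], [-47.26, 123.95], [12.59, 153.08], [-70.14, 250.14], [6.76, 159.57], [-176.63, 176.63]. Speed limits (degrees/s): [108.29, 108.29, 147.25, 172.46, 172.46, 172.46].

### API

Orientations are given as [roll, pitch, yaw] about the fixed x, y, z axes, in that order (R = Rz(yaw) Ry(pitch) Rx(roll)).
In Python, from station import readout, cams, arm gives the robot as it stands.
- The arm moves only by the shell command python3 -m inch 'ROWS'. ROWS is JSON, a list of rows, each an object of numbers: "fingers": the closure, from 0 (fully open) to 1 (shut); "x", "y", "z": the shift along the world's x, y, z in mm; "turn": the turn about the world's z in degrees. A call has 1 to 8 rows; each row is the pose to reach, as a shift and turn from the pose commanded when the call began; what a row does not reach only later rows make up. A row lasts 1/10 s, in which the tool goes at most 50 mm and 8.59 degrees, less where a joint would pass 70% of its speed; a pose out of reach is approached as far as the arm can. A call with a gripper value outside its range is refused whole. The fingers move at their own pace and stop on an object; the grip force is fixed at half the most. Time passes only in rows, so rows that repeat a pose let the fingers close. It gives the time, the measured TCP pose, the force and the opening at its end, in the units of the state.
- readout.observe(): the state, without advancing time (a new reading comes with each control period).
- cams.camera(name): name is "scene" or "top"; returns (picture, depth): 400x640x3 uint8, red, green, blue; 400x640 float32, m along the optical axis (not along the pixel's ray), 0 where there is no reading.
- cams.calibration(name): a dict with "fx", "fy", "cx", "cy" (pixels), "distortion" ([k1, k2, p1, p2, k3] as OpenCV has them; the pictures are not rectified), "rvec" (rotation vector, rad) and "tvec" (3), from world to camera coordinates, as OpenCV has them. Camera axes: x right, y down, z forward; pixel columns grow to the right and rows downward; lengths in m; the calibration is good to about 2 mm. A picture is of the moment at which its call begins. calibration takes no time and is no camera call.
- arm.job_done(): hands the job in, once; it reports no verdict.
The state is a dict: "clock": time; "q": joint angles; "qvel": joint speeds; "joint_efforts": joint torques, N m; "tcp_pos": TCP position; "eef_rot": TCP orientation; "contact_force": force on the tool from outside, world axes, zero at the start; "torque": the same for the moment, N m; "width": finger opening in m.
Only numpy, scipy, OpenCV 4.12 (cv2) and the standard library are available. Lean on these libraries where they do the work, as an engineer would, in place of code of your own. Each camera call takes 0.05 s, during which the arm holds its last target.

### The job

The show in the truck is over: put the microphone, the stage box and the two rolls of tape away, each lying down inside the foam cut-out that matches its shape and size, right down on the cut-out's floor. Leave the bottle and the mug standing where they are.

Things in the scene. Friction and masses are not known exactly. Their poses are not given: they have to be found in the camera images.
- mic_center (a point): Handheld microphone lying on its side: dark round grip 32 mm in diameter, steel grille head, and two six-sided rubber anti-roll rings 44 mm across flats near its ends; 150 mm long overall. This point is on its axis at mid-length, 22 mm above the surface it lies on; x runs along it towards the grille. The bare grip is free from 60 mm behind to 30 mm ahead of this point. About 280 g
- dibox_center (a point): Grey metal stage box (signal box with sockets at its two ends and a small switch on top), 96 mm long (x) by 56 mm wide (y) by 42 mm high. This point is its centre, 21 mm above its underside; z up. About 450 g
- wide_roll_center (a point): Larger roll of black tape lying flat, 66 mm outside diameter, 36 mm bore, 36 mm high. This point is its centre, 18 mm above its underside; z is the roll's axis, up. About 140 g
- narrow_roll_center (a point): Smaller roll of black tape lying flat, 46 mm outside diameter, 25 mm bore, 24 mm high. This point is its centre, 12 mm above its underside; z is the roll's axis, up. About 50 g
- insert_mic_floor (a point): Long charcoal foam insert lying fixed on the table, 16 mm thick, with a straight-walled cut-out 6 mm deep whose floor is light grey; slab 185 x 85 mm, cut-out 168 mm (x) by 62 mm (y), for the microphone, either way round. This point is the centre of the cut-out's floor, 10 mm above the table; z up
- insert_box_floor (a point): Oblong charcoal foam insert lying fixed on the table, 16 mm thick, with a straight-walled cut-out 6 mm deep whose floor is light grey; slab 140 x 100 mm, cut-out 112 mm (x) by 72 mm (y), for the stage box, either way round. This point is the centre of the cut-out's floor, 10 mm above the table; z up
- insert_wide_floor (a point): Square charcoal foam insert lying fixed on the table, 16 mm thick, with a straight-walled cut-out 6 mm deep whose floor is light grey; slab 110 x 110 mm, large round cut-out 82 mm in diameter, for the larger roll. This point is the centre of the cut-out's floor, 10 mm above the table; z up
- insert_narrow_floor (a point): Square charcoal foam insert lying fixed on the table, 16 mm thick, with a straight-walled cut-out 6 mm deep whose floor is light grey; slab 110 x 110 mm, small round cut-out 62 mm in diameter, for the smaller roll. This point is the centre of the cut-out's floor, 10 mm above the table; z up
- bottle: Bystander: pale translucent water bottle with a white cap, standing upright, 62 mm in diameter, 190 mm tall, beyond the inserts on the robot's left. Origin at the centre of its underside, z up
- mug: Bystander: white mug standing upright, 76 mm in diameter, 85 mm tall, beyond the inserts on the robot's right. Origin at the centre of its underside, z up
Things that resemble listed ones, but are neither listed nor needed, are in the scene too. Leave any blue, green or yellow look-alike of the part that bears dibox_center alone.

How it is judged:
By the outcome, as a careful person would: the job done as asked, in the order asked, and still so for the second after the job is handed in, with the robot touching nothing.
It also fails if it takes over 112 s, if anything falls off the work surface, if the arm or the gripper's body presses on something with over 40 N, if the wrist force passes 120 N, or if a joint passes its speed limit or range.

## Working session

There is one attempt and no reset: what is moved stays moved. The work goes in short steps, Python scripts to look and compute and a shell command to move; the robot and the scene stay as the last step left them, time stands still between calls to the robot, and variables do not carry over. Pictures are saved under pics/ and viewed, and the job is handed in when it is done.

```bash
ls; mkdir -p pics; python3 - <<'E'
from station import readout, cams, arm
import cv2, numpy as np
print(readout.observe()); print(arm.grasp_offset)
for n in ["scene","top"]:
    p,d=cams.camera(n); cv2.imwrite(f"pics/{n}0.png",cv2.cvtColor(p,cv2.COLOR_RGB2BGR)); np.savez(f"pics/{n}0.npz",p=p,d=d)
    print(n,cams.calibration(n))
E
```

```text
pics
{'clock': 0.0, 'q': array([ 6.57472415e+01,  2.83142641e+01,  7.71277169e+01, -1.22335429e-03,
        7.46293570e+01, -5.47199257e+00]), 'qvel': array([ 0.01729979,  0.06453922,  0.00540129, -0.01276919,  0.10153065,
       -0.02827093]), 'joint_efforts': array([-5.00922877e-03, -8.82159734e+01, -3.83870065e+01, -5.86221413e-04,
        1.01634872e-02, -3.15386194e-05]), 'tcp_pos': array([0.2010706 , 0.59138193, 0.23070353]), 'eef_rot': array([-1.79928875e+02, -5.62891261e-03,  1.61219556e+02]), 'contact_force': array([-0.45333625, -0.46618026,  0.20346185]), 'torque': array([-0.00129131, -0.04499017, -0.00333844]), 'width': 0.08539457186254398}
0.0187
scene {'fx': 451.33578343527967, 'fy': 451.33578343527967, 'cx': 318.15367373089254, 'cy': 198.3516726536821, 'distortion': array([-0.02850407,  0.        ,  0.        ,  0.        ,  0.        ]), 'rvec': array([ 0.66751759,  2.51183989, -1.25254851]), 'tvec': array([ 0.45919873, -0.10439028,  1.51919185])}
top {'fx': 487.6605341628674, 'fy': 487.6605341628674, 'cx': 315.6991995285131, 'cy': 194.096598188699, 'distortion': array([-0.07355427,  0.        ,  0.        ,  0.        ,  0.        ]), 'rvec': array([ 2.18166141, -2.11879739,  0.14956913]), 'tvec': array([-0.04655489,  0.51857627,  1.53721658])}
```

View pics/scene0.png

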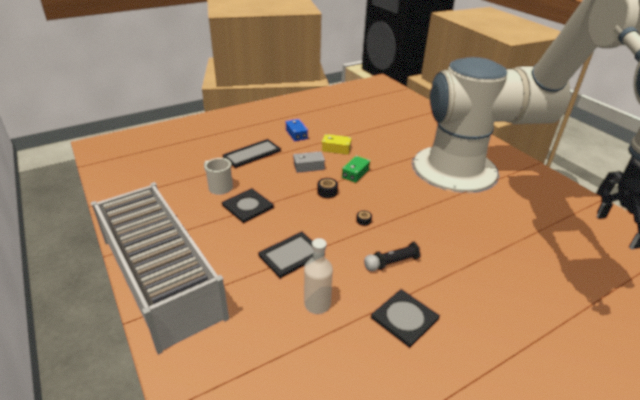

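View pics/top0.png

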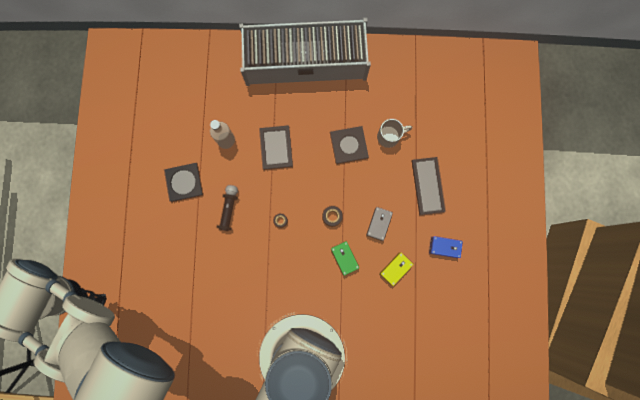

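Top view: inserts are box (276,148), small round (349,146), mic (428,186) and large round (183,182). The parts are the mic (228,208), small roll (280,220) and large roll (332,215). There are four box-shaped candidates: grey (380,223), green (345,258), yellow (397,270) and blue (446,247). Grey fits the description. I'll confirm that in an enlarged crop and measure.

```bash
cat > h.py <<'E'
import cv2, numpy as np
from station import readout, cams, arm
def grab(n,tag):
    p,d=cams.camera(n); np.savez(f"pics/{n}{tag}.npz",p=p,d=d); return p,d
def K(c): return np.array([[c['fx'],0,c['cx']],[0,c['fy'],c['cy']],[0,0,1]]),np.array(c['distortion'])
def pix2plane(n,uv,z):
    c=cams.calibration(n);k,D=K(c);R=cv2.Rodrigues(c['rvec'])[0]
    u=cv2.undistortPoints(np.array(uv,float).reshape(-1,1,2),k,D)[:,0]
    r=np.c_[u,np.ones(len(u))]@R; o=-R.T@c['tvec']
    return o+r*((z-o[2])/r[:,2])[:,None]
def ortho(n,p,z,x0,x1,y0,y1,s=0.001):
    # rows: x decreasing, cols: y decreasing (same sense as top view)
    c=cams.calibration(n);k,D=K(c)
    X,Y=np.meshgrid(np.arange(x1,x0,-s),np.arange(y1,y0,-s),indexing='ij')
    P=np.c_[X.ravel(),Y.ravel(),np.full(X.size,z)]
    m=cv2.projectPoints(P,c['rvec'],c['tvec'],k,D)[0].reshape(*X.shape,2).astype(np.float32)
    return cv2.remap(p,m[...,0],m[...,1],cv2.INTER_LINEAR)
def cloud(n,d):
    c=cams.calibration(n);k,D=K(c);R=cv2.Rodrigues(c['rvec'])[0]
    h,w=d.shape;V,U=np.mgrid[:h,:w]
    u=cv2.undistortPoints(np.stack([U,V],-1).reshape(-1,1,2).astype(float),k,D)[:,0]
    Pc=np.c_[u,np.ones(len(u))]*d.reshape(-1,1)
    return ((Pc-c['tvec'])@R).reshape(h,w,3)
E
python3 - <<'E'
from h import *
a=np.load("pics/top0.npz");p,d=a['p'],a['d']
W=cloud('top',d)
for nm,uv in dict(table=(300,270),box=(380,223),wide=(332,206),mic=(227,210),insbox=(276,148)).items(): print(nm,W[uv[1],uv[0]])
c=p[110:300,150:480]; cv2.imwrite("pics/crop0.png",cv2.cvtColor(cv2.resize(c,None,fx=2.4,fy=2.4,interpolation=cv2.INTER_CUBIC),cv2.COLOR_RGB2BGR))
E
```

```text
table [ 0.2753166   0.01227003 -0.00101895]
box [ 0.43172002 -0.23922468  0.04266766]
wide [ 0.48283011 -0.08495082  0.03413784]
mic [0.45944352 0.25197154 0.03817489]
insbox [0.67382116 0.10500366 0.01132743]
```

View pics/crop0.png

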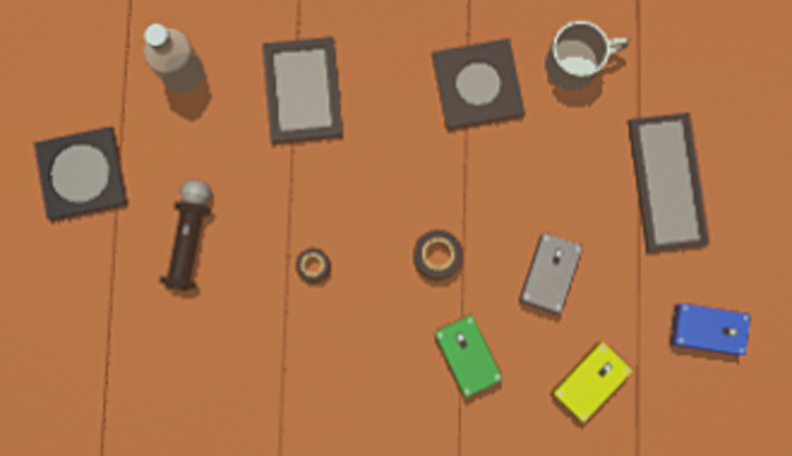

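The grey box (crop 552,273) is the bare metal one with a switch on top, so it is the stage box. The others are coloured look-alikes. Next I'll measure the poses.

```bash
cat > meas.py <<'E'
from h import *
def poly(mask,n,z,seed=None):
    cs,_=cv2.findContours(mask.astype(np.uint8),cv2.RETR_EXTERNAL,cv2.CHAIN_APPROX_NONE)
    c=max(cs,key=cv2.contourArea); 
    return pix2plane(n,c[:,0],z)[:,:2]
def rect(P):
    (x,y),(w,h),a=cv2.minAreaRect((P*1000).astype(np.float32))
    if w<h: w,h,a=h,w,a+90
    return f"x{x:.1f} y{y:.1f} L{w:.1f} W{h:.1f} longaxis yaw {((a+90)%180)-90:.1f}"
def mean_(P):
    (x,y),r=cv2.minEnclosingCircle((P*1000).astype(np.float32)); m=cv2.fitEllipse((P*1000).astype(np.float32))
    return f"circ x{x:.1f} y{y:.1f} r{r:.1f}; ell {np.round(m[0],1)} {np.round(m[1],1)}"
E
python3 - <<'E'
from meas import *
a=np.load("pics/top0.npz");p,d=a['p'],a['d']; W=cloud('top',d); Z=W[...,2]
hsv=cv2.cvtColor(p,cv2.COLOR_RGB2HSV); S,V=hsv[...,1],hsv[...,2]
def win(u,v,r,rv=None):
    m=np.zeros(Z.shape,bool); rv=rv or r; m[v-rv:v+rv,u-r:u+r]=1; return m
grey=(S<60)&(V>110)
dark=(V<110)
for nm,u,v,r,rv in [('ibox',276,148,20,28),('imic',428,186,22,34)]:
    print(nm,'floor',rect(poly(win(u,v,r,rv)&grey,'top',.010)),'slab',rect(poly(win(u,v,r,rv)&(S<130),'top',.016)))
for nm,u,v,r in [('iwide',183,182,22),('inarrow',349,146,22)]:
    print(nm,mean_(poly(win(u,v,r)&grey,'top',.010)),rect(poly(win(u,v,r)&(S<130),'top',.016)))
m=win(380,223,17,20)
print('box',rect(poly(m&(Z>.033)&(S<100),'top',.042)), rect(poly(m&(S<100)&(V>130),'top',.042)))
for nm,u,v,z,r in [('wide',332,215,.036,16),('narrow',280,220,.024,12)]:
    m=win(u,v,r)&(Z>z*.7); print(nm,mean_(poly(m,'top',z)), mean_(poly(win(u,v,r)&((V<100)|(Z>z*.6)),'top',z)))
m=win(228,208,14,28)&(Z>.008); P=W[m]; print('mic',rect(poly(m,'top',.022)),rect(P[:,:2]))
# heights
for nm,u,v,r in [('bottle',221,134,16),('mug',394,131,20)]:
    m=win(u,v,r)&(Z>.03); P=W[m]; print(nm,P.min(0),P.max(0), np.median(P,0))
cv2.imwrite("pics/o1.png",cv2.cvtColor(cv2.resize(ortho('top',p,.02,.35,.8,-.4,.4),None,fx=1,fy=1),cv2.COLOR_RGB2BGR))
E
```

```text
ibox floor x678.2 y106.4 L113.1 W73.4 longaxis yaw 7.5 slab x676.9 y106.3 L141.8 W101.1 longaxis yaw 7.5
imic floor x563.5 y-402.3 L168.4 W61.6 longaxis yaw 8.3 slab x562.4 y-400.4 L186.4 W87.2 longaxis yaw 8.2
iwide circ x551.2 y408.9 r40.2; ell [551.4 408.7] [76.1 78.1] x551.0 y407.5 L112.1 W111.4 longaxis yaw 13.8
inarrow circ x693.5 y-137.1 r30.8; ell [ 693.6 -137.1] [59.1 59.3] x692.5 y-136.8 L111.8 W110.4 longaxis yaw 12.4
box x429.6 y-237.6 L95.5 W56.4 longaxis yaw -17.5 x432.1 y-239.0 L93.6 W54.6 longaxis yaw -16.9
wide circ x450.7 y-85.5 r33.1; ell [450.7 -85.4] [62.9 63.9] circ x450.4 y-85.7 r33.2; ell [450.5 -85.4] [63.4 64.2]
narrow circ x432.0 y82.9 r23.1; ell [432.3  82.4] [42.4 43.4] circ x433.1 y81.3 r23.4; ell [432.1  81.7] [42.4 45. ]
mic x469.8 y254.2 L147.1 W50.3 longaxis yaw -8.1 x385.2 y170.3 L406.0 W164.2 longaxis yaw 46.1
bottle [ 0.30354778 -0.03291977  0.03007095] [0.72886502 0.30560933 1.59401962] [0.6887658  0.26605447 0.12651342]
mug [ 0.30354778 -0.33900297  0.03022619] [ 0.76456673 -0.03291977  1.59401962] [ 0.73412131 -0.27191053  0.06777445]
```

View pics/o1.png

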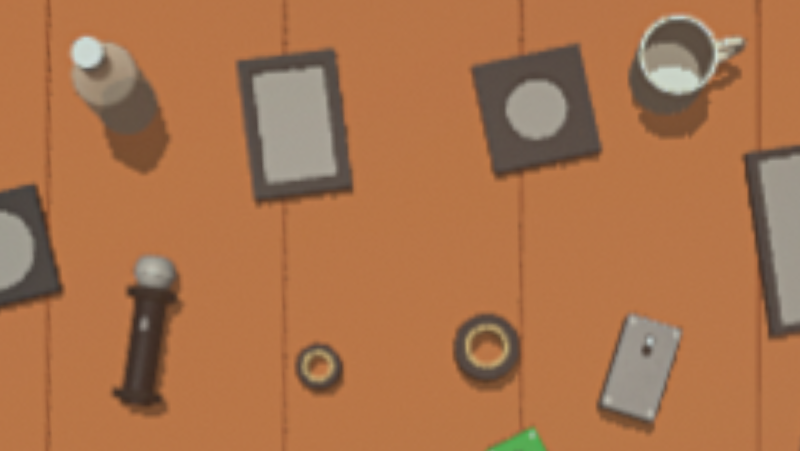

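```bash
python3 -m inch '[{"x":267,"y":-338,"z":-80,"turn":11,"fingers":0},{"x":267,"y":-338,"z":-80,"turn":11,"fingers":0},{"x":267,"y":-338,"z":-80,"turn":11,"fingers":0},{"x":267,"y":-338,"z":-80,"turn":11,"fingers":0},{"x":267,"y":-338,"z":-80,"turn":11,"fingers":0},{"x":267,"y":-338,"z":-80,"turn":11,"fingers":0},{"x":267,"y":-338,"z":-80,"turn":11,"fingers":0},{"x":267,"y":-338,"z":-80,"turn":11,"fingers":0}]'; python3 -c "
from h import *
print(readout.observe())"
```

```text
clock: 0.9
tcp_pos: [0.4442, 0.2834, 0.1583]
eef_rot: [-180.0, -0.0, 172.2]
contact_force: [0.7, 0.9, 0.2]
width: 0.0854
{'clock': 0.9, 'q': array([ 2.60470673e+01,  2.55572398e+01,  9.59494633e+01,  7.81766891e-04,
        5.85011798e+01, -5.61780771e+01]), 'qvel': array([-5.31990482e+01,  9.23946228e+00,  1.32910118e+00,  5.03586903e-03,
       -1.09863622e+01, -5.28557451e+01]), 'joint_efforts': array([ 11.57291204, -79.91044521, -27.60439396,  -0.08534229,
         0.94690137,   3.04232284]), 'tcp_pos': array([0.44419146, 0.28344055, 0.1583001 ]), 'eef_rot': array([-1.79996166e+02, -6.91988925e-03,  1.72224736e+02]), 'contact_force': array([0.68049114, 0.91709522, 0.18514918]), 'torque': array([ 0.07260706,  0.00408379, -0.01642056]), 'width': 0.08537531708468434}
```

```bash
python3 -m inch '[{"x":0},{"x":0},{"x":0},{"x":0}]'
python3 - <<'E'
from h import *
p,d=grab('top','1'); cv2.imwrite("pics/t1.png",cv2.cvtColor(cv2.resize(p[120:280,140:340],None,fx=3,fy=3,interpolation=cv2.INTER_CUBIC),cv2.COLOR_RGB2BGR))
E
```

```text
validation failed for argument at $[0]...
```

View pics/t1.png

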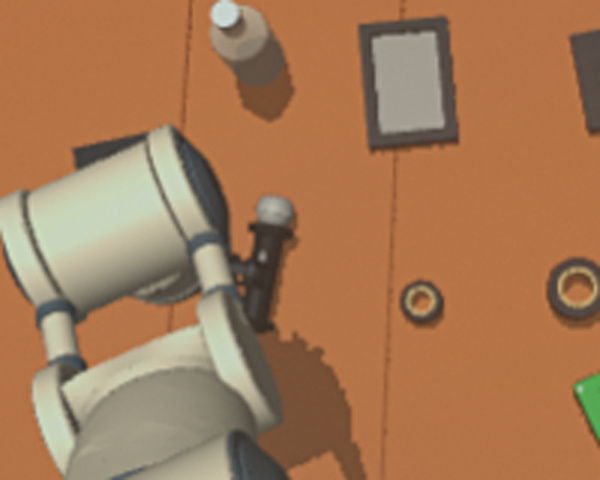

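The arm hides the work from above; the mic is undisturbed at crop (265,265). Rows need every key. Letting it settle:

```bash
python3 -m inch '[{"x":0,"y":0,"z":0,"turn":0,"fingers":0},{"x":0,"y":0,"z":0,"turn":0,"fingers":0},{"x":0,"y":0,"z":0,"turn":0,"fingers":0}]'
```

```text
clock: 1.25
tcp_pos: [0.4427, 0.2861, 0.1588]
eef_rot: [180.0, -0.0, 172.3]
contact_force: [-0.2, 1.1, -0.2]
width: 0.0856
```

```bash
python3 -m inch '[{"x":26,"y":-32,"z":-40,"turn":0,"fingers":0},{"x":26,"y":-32,"z":-80,"turn":0,"fingers":0},{"x":26,"y":-32,"z":-115,"turn":0,"fingers":0},{"x":26,"y":-32,"z":-140,"turn":0,"fingers":0},{"x":26,"y":-32,"z":-154,"turn":0,"fingers":0},{"x":26,"y":-32,"z":-154,"turn":0,"fingers":0},{"x":26,"y":-32,"z":-154,"turn":0,"fingers":0}]'
```

```text
clock: 1.95
tcp_pos: [0.4691, 0.2541, 0.0052]
eef_rot: [180.0, 0.0, 172.3]
contact_force: [1.0, 0.8, -0.7]
width: 0.0854
```

```bash
python3 -m inch '[{"x":0,"y":0,"z":0,"turn":0,"fingers":1},{"x":0,"y":0,"z":0,"turn":0,"fingers":1},{"x":0,"y":0,"z":0,"turn":0,"fingers":1},{"x":0,"y":0,"z":0,"turn":0,"fingers":1},{"x":0,"y":0,"z":0,"turn":0,"fingers":1},{"x":0,"y":0,"z":0,"turn":0,"fingers":1},{"x":0,"y":0,"z":0,"turn":0,"fingers":1},{"x":0,"y":0,"z":0,"turn":0,"fingers":1}]'
```

```text
clock: 2.75
tcp_pos: [0.4697, 0.2534, 0.0054]
eef_rot: [180.0, 0.1, 172.2]
contact_force: [-1.5, 0.3, 12.2]
width: 0.0304
```

```bash
python3 -m inch '[{"x":0,"y":0,"z":20,"turn":0,"fingers":1},{"x":0,"y":0,"z":60,"turn":0,"fingers":1},{"x":0,"y":0,"z":110,"turn":0,"fingers":1},{"x":0,"y":0,"z":150,"turn":0,"fingers":1},{"x":0,"y":0,"z":150,"turn":0,"fingers":1},{"x":0,"y":0,"z":150,"turn":0,"fingers":1}]'
python3 - <<'E'
from h import *
p,d=grab('scene','2'); cv2.imwrite("pics/s2.png",cv2.cvtColor(cv2.resize(p[130:360,300:640],None,fx=2.3,fy=2.3,interpolation=cv2.INTER_CUBIC),cv2.COLOR_RGB2BGR))
print(readout.observe()['torque'])
E
```

```text
clock: 3.35
tcp_pos: [0.4694, 0.2532, 0.155]
eef_rot: [180.0, 0.1, 172.2]
contact_force: [-0.7, -0.1, -4.3]
width: 0.0298
[-0.00349659  0.01448909  0.02197091]
```

View pics/s2.png

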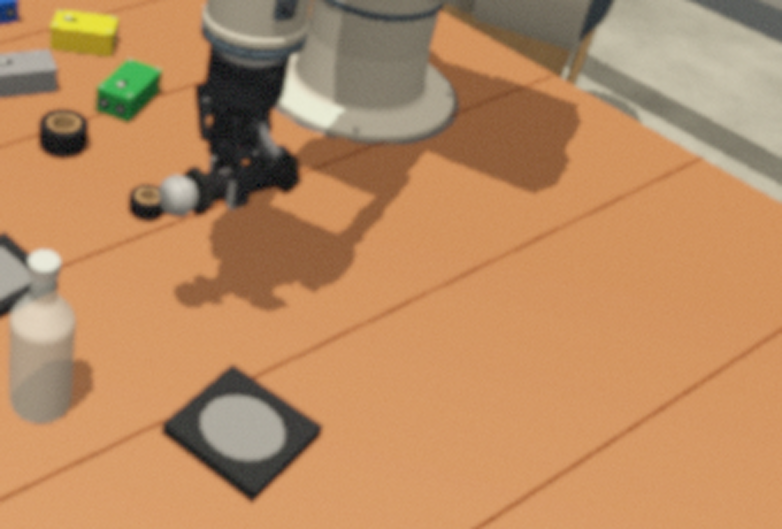

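```bash
python3 -m inch '[{"x":94,"y":-655,"z":-30,"turn":16,"fingers":1},{"x":94,"y":-655,"z":-30,"turn":16,"fingers":1},{"x":94,"y":-655,"z":-30,"turn":16,"fingers":1},{"x":94,"y":-655,"z":-30,"turn":16,"fingers":1},{"x":94,"y":-655,"z":-30,"turn":16,"fingers":1},{"x":94,"y":-655,"z":-30,"turn":16,"fingers":1},{"x":94,"y":-655,"z":-30,"turn":16,"fingers":1},{"x":94,"y":-655,"z":-30,"turn":16,"fingers":1}]';  python3 -m inch '[{"x":0,"y":0,"z":0,"turn":0,"fingers":1},{"x":0,"y":0,"z":0,"turn":0,"fingers":1},{"x":0,"y":0,"z":0,"turn":0,"fingers":1}]'
```

```text
clock: 4.2
tcp_pos: [0.5232, -0.1303, 0.1351]
eef_rot: [179.9, -0.2, -171.8]
contact_force: [0.7, 0.2, -4.1]
width: 0.0304
clock: 4.5
tcp_pos: [0.5234, -0.1275, 0.1359]
eef_rot: [179.9, -0.1, -171.8]
contact_force: [0.6, -0.2, -3.3]
width: 0.0299
```

```bash
python3 -m inch '[{"x":40,"y":-274,"z":-46,"turn":0,"fingers":1},{"x":40,"y":-274,"z":-46,"turn":0,"fingers":1},{"x":40,"y":-274,"z":-46,"turn":0,"fingers":1},{"x":40,"y":-274,"z":-46,"turn":0,"fingers":1},{"x":40,"y":-274,"z":-46,"turn":0,"fingers":1},{"x":40,"y":-274,"z":-46,"turn":0,"fingers":1},{"x":40,"y":-274,"z":-46,"turn":0,"fingers":1},{"x":40,"y":-274,"z":-46,"turn":0,"fingers":1}]'; python3 - <<'E'
from h import *
for n in ['scene','top']:
  p,d=grab(n,'3'); q=p[90:240,150:360] if n=='scene' else p[100:300,320:540]
  cv2.imwrite(f"pics/{n}3.png",cv2.cvtColor(cv2.resize(q,None,fx=3,fy=3,interpolation=cv2.INTER_CUBIC)[:600],cv2.COLOR_RGB2BGR))
print(readout.observe()['tcp_pos'])
E
```

```text
clock: 5.3
tcp_pos: [0.5644, -0.4011, 0.0902]
eef_rot: [179.9, -0.1, -171.7]
contact_force: [-0.8, 0.9, -4.7]
width: 0.0301
[ 0.56456513 -0.40038859  0.09094596]
```

View pics/scene3.png

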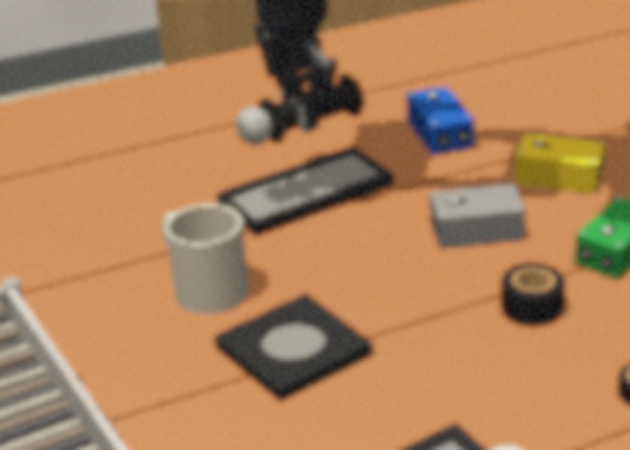

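View pics/top3.png

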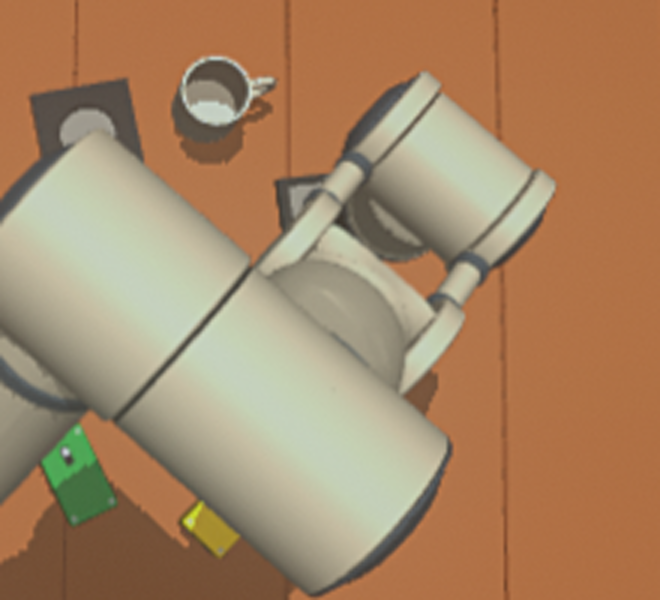

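```bash
python3 - <<'E'
from h import *
print(pix2plane('scene',[[150+255/3,90+124/3],[150+346/3,90+96/3]],.107))
E
```

```text
[[ 0.61941981 -0.39074543  0.107     ]
 [ 0.50481854 -0.4043564   0.107     ]]
```

```bash
python3 -m inch '[{"x":-3,"y":-1,"z":-35,"turn":0,"fingers":1},{"x":-3,"y":-1,"z":-60,"turn":0,"fingers":1},{"x":-3,"y":-1,"z":-70,"turn":0,"fingers":1},{"x":-3,"y":-1,"z":-73,"turn":0,"fingers":1},{"x":-3,"y":-1,"z":-74,"turn":0,"fingers":1},{"x":-3,"y":-1,"z":-74,"turn":0,"fingers":1}]'
```

```text
clock: 6.0
tcp_pos: [0.5621, -0.4037, 0.0185]
eef_rot: [-179.9, 0.1, -171.8]
contact_force: [-0.3, -0.0, -3.6]
width: 0.0303
```

```bash
python3 -m inch '[{"x":1,"y":2,"z":-1,"turn":0,"fingers":1},{"x":1,"y":2,"z":-2,"turn":0,"fingers":1},{"x":1,"y":2,"z":-2,"turn":0,"fingers":1}]'
```

```text
clock: 6.3
tcp_pos: [0.5627, -0.4015, 0.0156]
eef_rot: [-180.0, 0.0, -171.8]
contact_force: [0.2, 1.3, -0.5]
width: 0.0301
```

```bash
python3 -m inch '[{"x":0,"y":0,"z":0,"turn":0,"fingers":0.45},{"x":0,"y":0,"z":0,"turn":0,"fingers":0.45},{"x":0,"y":0,"z":2,"turn":0,"fingers":0.3},{"x":0,"y":0,"z":8,"turn":0,"fingers":0.2},{"x":0,"y":0,"z":30,"turn":0,"fingers":0},{"x":0,"y":0,"z":75,"turn":0,"fingers":0},{"x":0,"y":0,"z":120,"turn":0,"fingers":0},{"x":0,"y":0,"z":130,"turn":0,"fingers":0}]'
```

```text
clock: 7.1
tcp_pos: [0.5644, -0.4031, 0.1514]
eef_rot: [-179.7, 0.3, -171.8]
contact_force: [0.6, -0.3, 0.3]
width: 0.0855
```

```bash
python3 -m inch '[{"x":-132,"y":163,"z":-30,"turn":-25,"fingers":0},{"x":-132,"y":163,"z":-30,"turn":-25,"fingers":0},{"x":-132,"y":163,"z":-30,"turn":-25,"fingers":0},{"x":-132,"y":163,"z":-30,"turn":-25,"fingers":0},{"x":-132,"y":163,"z":-30,"turn":-25,"fingers":0},{"x":-132,"y":163,"z":-30,"turn":-25,"fingers":0},{"x":-132,"y":163,"z":-30,"turn":-25,"fingers":0},{"x":-132,"y":163,"z":-30,"turn":-25,"fingers":0}]'; python3 - <<'E'
from h import *
for n in ['scene','top']:
  p,d=grab(n,'4'); q=p[90:240,150:400] if n=='scene' else p[100:300,320:540]
  cv2.imwrite(f"pics/{n}4.png",cv2.cvtColor(cv2.resize(q,None,fx=3,fy=3,interpolation=cv2.INTER_CUBIC)[:600],cv2.COLOR_RGB2BGR))
print(readout.observe()['tcp_pos'])
E
```

```text
clock: 7.9
tcp_pos: [0.4317, -0.2398, 0.1155]
eef_rot: [-180.0, 0.1, 163.2]
contact_force: [0.5, -0.7, 0.6]
width: 0.0852
[ 0.43129788 -0.2394863   0.11530199]
```

View pics/scene4.png

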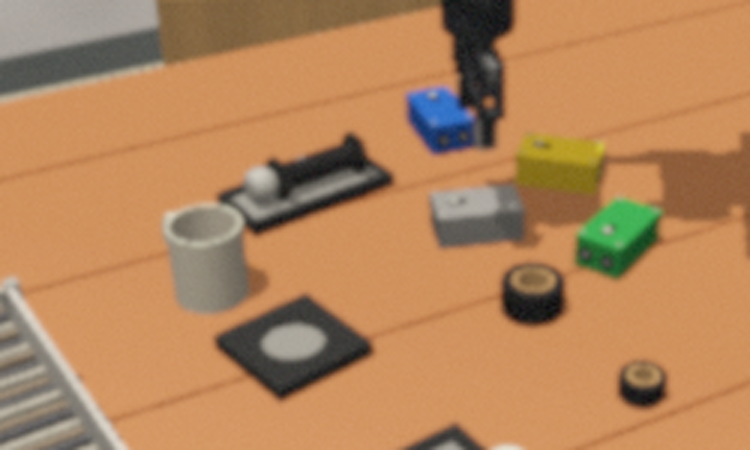

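View pics/top4.png

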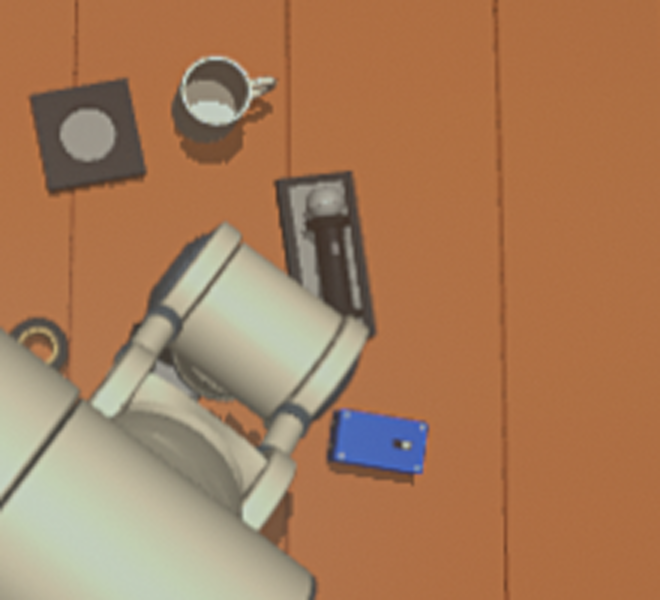

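Mic is seated in its cut-out (scene crop 305,185). Descending on the grey box.

```bash
python3 -m inch '[{"x":-1,"y":1,"z":-40,"turn":0,"fingers":0},{"x":-1,"y":1,"z":-75,"turn":0,"fingers":0},{"x":-1,"y":1,"z":-95,"turn":0,"fingers":0},{"x":-1,"y":1,"z":-107,"turn":0,"fingers":0},{"x":-1,"y":1,"z":-107,"turn":0,"fingers":0},{"x":-1,"y":1,"z":-107,"turn":0,"fingers":0}]' ; python3 -m inch '[{"x":0,"y":0,"z":0,"turn":0,"fingers":1},{"x":0,"y":0,"z":0,"turn":0,"fingers":1},{"x":0,"y":0,"z":0,"turn":0,"fingers":1},{"x":0,"y":0,"z":0,"turn":0,"fingers":1},{"x":0,"y":0,"z":0,"turn":0,"fingers":1},{"x":0,"y":0,"z":0,"turn":0,"fingers":1},{"x":0,"y":0,"z":0,"turn":0,"fingers":1},{"x":0,"y":0,"z":0,"turn":0,"fingers":1}]'
```

```text
clock: 8.6
tcp_pos: [0.4298, -0.2379, 0.0087]
eef_rot: [-180.0, 0.0, 163.2]
contact_force: [-0.0, 0.0, 0.6]
width: 0.0854
clock: 9.4
tcp_pos: [0.4299, -0.2377, 0.0093]
eef_rot: [-180.0, 0.1, 163.2]
contact_force: [-1.0, 1.7, 13.0]
width: 0.0548
```

```bash
python3 -m inch '[{"x":0,"y":0,"z":20,"turn":0,"fingers":1},{"x":0,"y":0,"z":60,"turn":0,"fingers":1},{"x":0,"y":0,"z":110,"turn":0,"fingers":1},{"x":30,"y":40,"z":120,"turn":8,"fingers":1},{"x":60,"y":80,"z":120,"turn":16,"fingers":1},{"x":90,"y":120,"z":120,"turn":24,"fingers":1},{"x":120,"y":160,"z":120,"turn":24,"fingers":1},{"x":120,"y":160,"z":120,"turn":24,"fingers":1}]' ; python3 -m inch '[{"x":30,"y":40,"z":0,"turn":0,"fingers":1},{"x":60,"y":80,"z":0,"turn":0,"fingers":1},{"x":90,"y":120,"z":0,"turn":0,"fingers":1},{"x":115,"y":160,"z":0,"turn":0,"fingers":1},{"x":127,"y":184,"z":0,"turn":0,"fingers":1},{"x":127,"y":184,"z":0,"turn":0,"fingers":1},{"x":127,"y":184,"z":0,"turn":0,"fingers":1}]';python3 - <<'E'
from h import *
for n in ['scene','top']:
  p,d=grab(n,'5'); q=p[90:290,150:400] if n=='scene' else p[80:280,160:410]
  cv2.imwrite(f"pics/{n}5.png",cv2.cvtColor(cv2.resize(q,None,fx=3,fy=3,interpolation=cv2.INTER_CUBIC)[:600],cv2.COLOR_RGB2BGR))
print(readout.observe()['tcp_pos'],readout.observe()['eef_rot'])
E
```

```text
clock: 10.2
tcp_pos: [0.5524, -0.073, 0.1288]
eef_rot: [180.0, 0.2, -172.5]
contact_force: [-0.4, -1.8, -5.4]
width: 0.0551
clock: 10.9
tcp_pos: [0.6759, 0.1068, 0.128]
eef_rot: [-180.0, -0.1, -172.7]
contact_force: [-0.1, -0.8, -5.0]
width: 0.055
[0.67575313 0.10564116 0.12818828] [-1.79990334e+02 -5.16303903e-02 -1.72818801e+02]
```

View pics/scene5.png

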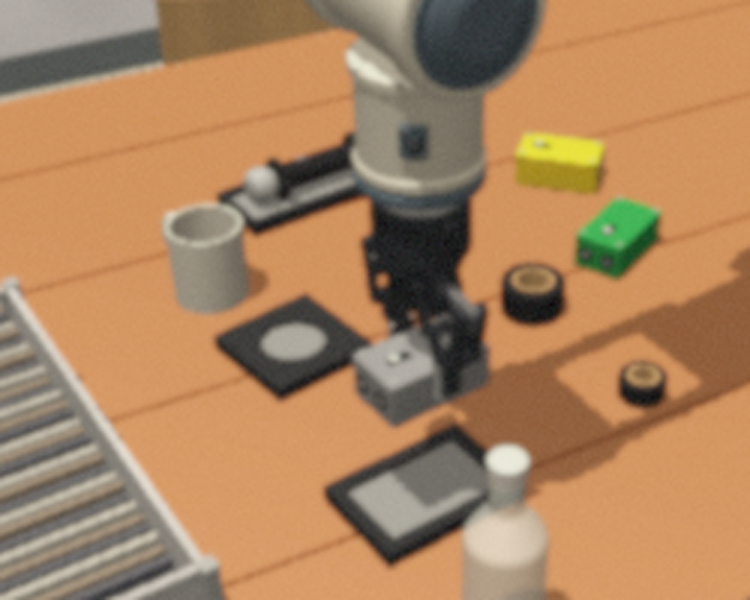

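View pics/top5.png

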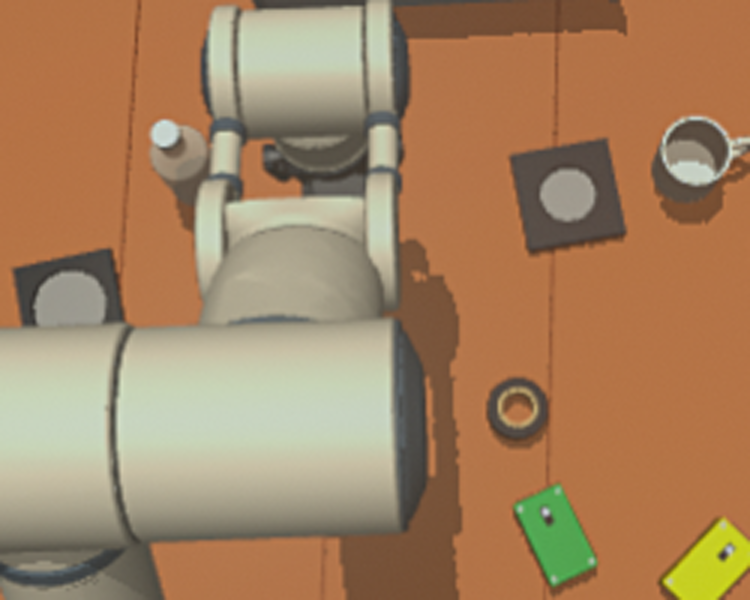

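```bash
python3 -m inch '[{"x":1,"y":0,"z":-40,"turn":0,"fingers":1},{"x":1,"y":0,"z":-75,"turn":0,"fingers":1},{"x":1,"y":0,"z":-95,"turn":0,"fingers":1},{"x":1,"y":0,"z":-103,"turn":0,"fingers":1},{"x":1,"y":0,"z":-106,"turn":0,"fingers":1},{"x":1,"y":0,"z":-107,"turn":0,"fingers":1},{"x":1,"y":0,"z":-108,"turn":0,"fingers":1},{"x":1,"y":0,"z":-108,"turn":0,"fingers":1}]'
```

```text
clock: 11.8
tcp_pos: [0.678, 0.1065, 0.0212]
eef_rot: [-180.0, 0.1, -172.8]
contact_force: [0.2, 0.2, -5.6]
width: 0.055
```

```bash
python3 -m inch '[{"x":0,"y":0,"z":-1,"turn":0,"fingers":1},{"x":0,"y":0,"z":-2,"turn":0,"fingers":1},{"x":0,"y":0,"z":-2,"turn":0,"fingers":1}]'
```

```text
clock: 12.1
tcp_pos: [0.6778, 0.1066, 0.0194]
eef_rot: [-180.0, 0.1, -172.8]
contact_force: [-3.5, -0.6, 8.5]
width: 0.0551
```

Contact with the floor (8.5 N). Releasing and rising.

```bash
python3 -m inch '[{"x":0,"y":0,"z":0,"turn":0,"fingers":0.2},{"x":0,"y":0,"z":0,"turn":0,"fingers":0.2},{"x":0,"y":0,"z":3,"turn":0,"fingers":0.1},{"x":0,"y":0,"z":10,"turn":0,"fingers":0},{"x":0,"y":0,"z":30,"turn":0,"fingers":0},{"x":0,"y":0,"z":70,"turn":0,"fingers":0},{"x":0,"y":0,"z":110,"turn":0,"fingers":0},{"x":0,"y":0,"z":110,"turn":0,"fingers":0}]'
```

```text
clock: 12.9
tcp_pos: [0.6805, 0.1068, 0.1347]
eef_rot: [-180.0, 0.5, -172.8]
contact_force: [0.5, 0.3, -0.2]
width: 0.085
```

```bash
python3 -m inch '[{"x":-227,"y":-192,"z":-20,"turn":0,"fingers":0},{"x":-227,"y":-192,"z":-20,"turn":0,"fingers":0},{"x":-227,"y":-192,"z":-20,"turn":0,"fingers":0},{"x":-227,"y":-192,"z":-20,"turn":0,"fingers":0},{"x":-227,"y":-192,"z":-20,"turn":0,"fingers":0},{"x":-227,"y":-192,"z":-20,"turn":0,"fingers":0},{"x":-227,"y":-192,"z":-20,"turn":0,"fingers":0},{"x":-227,"y":-192,"z":-20,"turn":0,"fingers":0}]'; python3 - <<'E'
from h import *
for n in ['scene','top']:
  p,d=grab(n,'6'); q=p[90:290,200:450] if n=='scene' else p[100:300,200:450]
  cv2.imwrite(f"pics/{n}6.png",cv2.cvtColor(cv2.resize(q,None,fx=3,fy=3,interpolation=cv2.INTER_CUBIC)[:600],cv2.COLOR_RGB2BGR))
print(readout.observe()['tcp_pos'],readout.observe()['eef_rot'])
E
```

```text
clock: 13.7
tcp_pos: [0.4503, -0.0862, 0.1087]
eef_rot: [-180.0, 0.0, -172.9]
contact_force: [0.6, 0.4, 0.8]
width: 0.0851
[ 0.45155627 -0.08534683  0.10857841] [-1.79971749e+02  7.85860423e-02 -1.72772675e+02]
```

View pics/scene6.png

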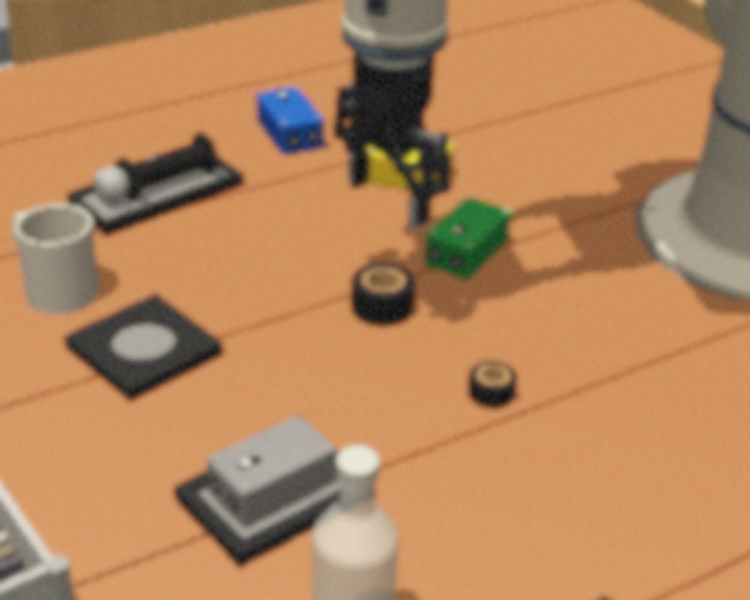

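View pics/top6.png

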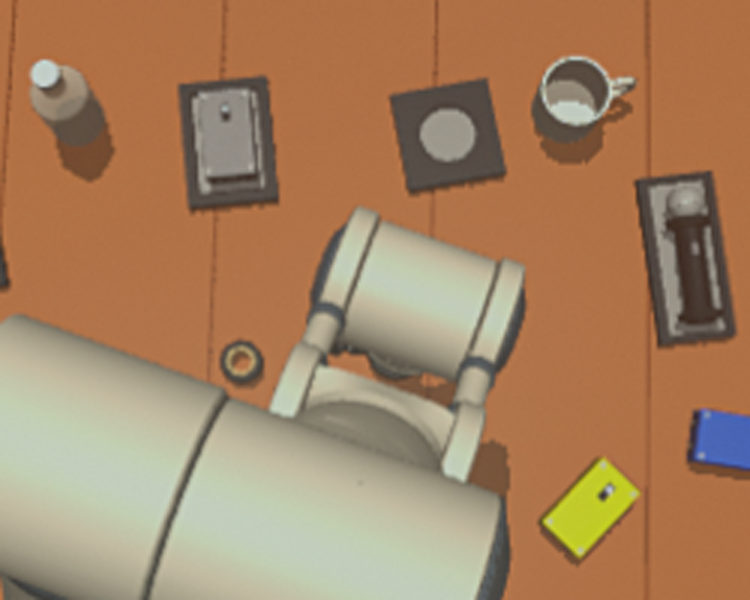

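The box sits inside its cut-out with floor visible all round (top crop 228,135), and so does the mic (690,255). Now the wide roll.

```bash
python3 -m inch '[{"x":0,"y":0,"z":-35,"turn":0,"fingers":0},{"x":0,"y":0,"z":-65,"turn":0,"fingers":0},{"x":0,"y":0,"z":-85,"turn":0,"fingers":0},{"x":0,"y":0,"z":-97,"turn":0,"fingers":0},{"x":0,"y":0,"z":-104,"turn":0,"fingers":0},{"x":0,"y":0,"z":-104,"turn":0,"fingers":0},{"x":0,"y":0,"z":-104,"turn":0,"fingers":0}]' ; python3 -m inch '[{"x":0,"y":0,"z":0,"turn":0,"fingers":1},{"x":0,"y":0,"z":0,"turn":0,"fingers":1},{"x":0,"y":0,"z":0,"turn":0,"fingers":1},{"x":0,"y":0,"z":0,"turn":0,"fingers":1},{"x":0,"y":0,"z":0,"turn":0,"fingers":1},{"x":0,"y":0,"z":0,"turn":0,"fingers":1},{"x":0,"y":0,"z":0,"turn":0,"fingers":1},{"x":0,"y":0,"z":0,"turn":0,"fingers":1}]'
```

```text
clock: 14.5
tcp_pos: [0.451, -0.0852, 0.0046]
eef_rot: [-180.0, 0.0, -172.7]
contact_force: [-0.3, 0.5, 0.2]
width: 0.0854
clock: 15.3
tcp_pos: [0.451, -0.0856, 0.0055]
eef_rot: [-180.0, 0.1, -172.8]
contact_force: [-2.2, 1.9, 22.8]
width: 0.0657
```

```bash
python3 -m inch '[{"x":0,"y":0,"z":20,"turn":0,"fingers":1},{"x":0,"y":0,"z":60,"turn":0,"fingers":1},{"x":0,"y":0,"z":105,"turn":0,"fingers":1},{"x":10,"y":45,"z":110,"turn":0,"fingers":1},{"x":20,"y":90,"z":110,"turn":0,"fingers":1},{"x":30,"y":135,"z":110,"turn":0,"fingers":1},{"x":40,"y":180,"z":110,"turn":0,"fingers":1},{"x":50,"y":225,"z":110,"turn":0,"fingers":1}]' ; python3 -m inch '[{"x":10,"y":45,"z":0,"turn":0,"fingers":1},{"x":20,"y":90,"z":0,"turn":0,"fingers":1},{"x":30,"y":135,"z":0,"turn":0,"fingers":1},{"x":40,"y":180,"z":0,"turn":0,"fingers":1},{"x":45,"y":225,"z":0,"turn":0,"fingers":1},{"x":50,"y":269,"z":0,"turn":0,"fingers":1},{"x":50,"y":269,"z":0,"turn":0,"fingers":1},{"x":50,"y":269,"z":0,"turn":0,"fingers":1}]';python3 - <<'E'
from h import *
for n in ['scene','top']:
  p,d=grab(n,'7'); q=p[170:370,300:550] if n=='scene' else p[100:300,100:350]
  cv2.imwrite(f"pics/{n}7.png",cv2.cvtColor(cv2.resize(q,None,fx=3,fy=3,interpolation=cv2.INTER_CUBIC)[:600],cv2.COLOR_RGB2BGR))
print(readout.observe()['tcp_pos'],readout.observe()['eef_rot'])
E
```

```text
clock: 16.1
tcp_pos: [0.5005, 0.1415, 0.1149]
eef_rot: [-180.0, 0.0, -172.8]
contact_force: [1.3, -1.1, -2.2]
width: 0.0653
clock: 16.9
tcp_pos: [0.5499, 0.4091, 0.1142]
eef_rot: [-180.0, -0.0, -172.7]
contact_force: [-0.5, -0.3, -1.6]
width: 0.0653
[0.55018702 0.40753759 0.11437561] [-1.79972191e+02 -2.68640251e-02 -1.72804727e+02]
```

View pics/scene7.png

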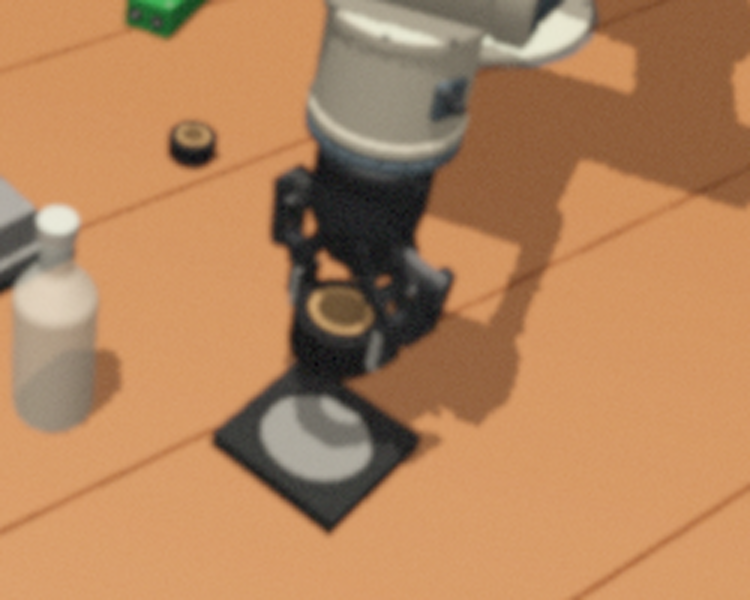

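The roll hangs level above its insert, with the cut-out at scene crop (316,437). Lowering.

```bash
python3 -m inch '[{"x":1,"y":0,"z":-35,"turn":0,"fingers":1},{"x":1,"y":0,"z":-65,"turn":0,"fingers":1},{"x":1,"y":0,"z":-85,"turn":0,"fingers":1},{"x":1,"y":0,"z":-93,"turn":0,"fingers":1},{"x":1,"y":0,"z":-96,"turn":0,"fingers":1},{"x":1,"y":0,"z":-97,"turn":0,"fingers":1},{"x":1,"y":0,"z":-97,"turn":0,"fingers":1},{"x":1,"y":0,"z":-97,"turn":0,"fingers":1}]'
```

```text
clock: 17.8
tcp_pos: [0.5519, 0.4088, 0.0183]
eef_rot: [180.0, 0.1, -172.8]
contact_force: [-0.0, 0.1, -1.3]
width: 0.0648
```

```bash
python3 -m inch '[{"x":0,"y":0,"z":-1,"turn":0,"fingers":1},{"x":0,"y":0,"z":-2,"turn":0,"fingers":1},{"x":0,"y":0,"z":-2,"turn":0,"fingers":1}]'
```

```text
clock: 18.1
tcp_pos: [0.5516, 0.4087, 0.0157]
eef_rot: [180.0, 0.0, -172.8]
contact_force: [-1.7, -0.3, 4.0]
width: 0.0655
```

```bash
python3 -m inch '[{"x":0,"y":0,"z":0,"turn":0,"fingers":0.1},{"x":0,"y":0,"z":0,"turn":0,"fingers":0.1},{"x":0,"y":0,"z":2,"turn":0,"fingers":0},{"x":0,"y":0,"z":8,"turn":0,"fingers":0},{"x":0,"y":0,"z":30,"turn":0,"fingers":0},{"x":0,"y":0,"z":70,"turn":0,"fingers":0},{"x":0,"y":0,"z":110,"turn":0,"fingers":0},{"x":0,"y":0,"z":110,"turn":0,"fingers":0}]'
```

```text
clock: 18.9
tcp_pos: [0.554, 0.4102, 0.1316]
eef_rot: [179.8, 0.5, -172.8]
contact_force: [0.4, 0.2, -0.1]
width: 0.0851
```

```bash
python3 -m inch '[{"x":-15,"y":-41,"z":0,"turn":0,"fingers":0},{"x":-30,"y":-82,"z":0,"turn":0,"fingers":0},{"x":-45,"y":-123,"z":0,"turn":0,"fingers":0},{"x":-60,"y":-164,"z":0,"turn":0,"fingers":0},{"x":-75,"y":-205,"z":-5,"turn":0,"fingers":0},{"x":-90,"y":-246,"z":-10,"turn":0,"fingers":0},{"x":-105,"y":-287,"z":-15,"turn":0,"fingers":0},{"x":-119,"y":-326,"z":-20,"turn":0,"fingers":0}]'; python3 -m inch '[{"x":0,"y":0,"z":0,"turn":0,"fingers":0},{"x":0,"y":0,"z":0,"turn":0,"fingers":0}]'; python3 - <<'E'
from h import *
for n in ['scene','top']:
  p,d=grab(n,'8'); q=p[170:370,250:500] if n=='scene' else p[100:300,150:400]
  cv2.imwrite(f"pics/{n}8.png",cv2.cvtColor(cv2.resize(q,None,fx=3,fy=3,interpolation=cv2.INTER_CUBIC)[:600],cv2.COLOR_RGB2BGR))
print(readout.observe()['tcp_pos'],readout.observe()['eef_rot'])
E
```

```text
clock: 19.7
tcp_pos: [0.4316, 0.0811, 0.1054]
eef_rot: [-180.0, 0.0, -172.8]
contact_force: [0.8, -0.9, 0.4]
width: 0.0852
clock: 19.9
tcp_pos: [0.4325, 0.0819, 0.1055]
eef_rot: [180.0, 0.0, -172.9]
contact_force: [-0.1, 0.5, 0.1]
width: 0.0856
[0.43312486 0.08298696 0.10552967] [ 1.79999079e+02  6.18524485e-02 -1.72770166e+02]
```

View pics/scene8.png

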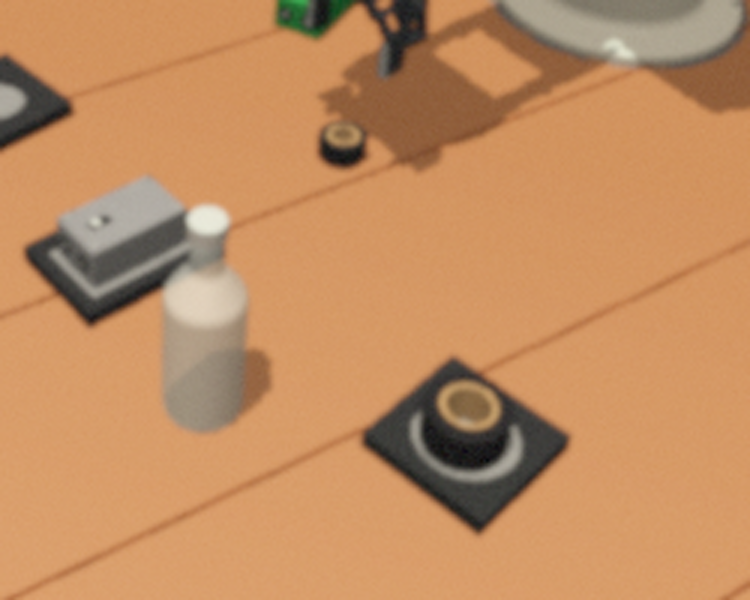

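View pics/top8.png

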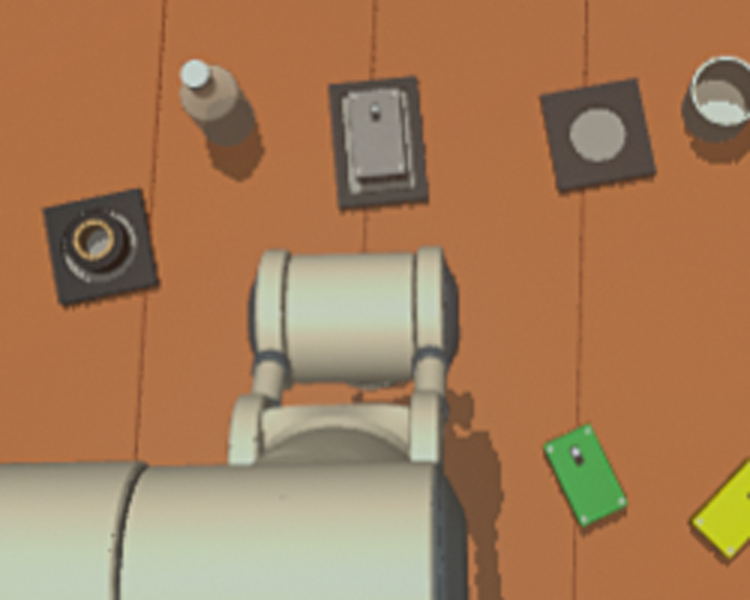

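The wide roll lies flat in its cut-out with a floor ring visible (scene crop 466,435). Now the narrow roll.

```bash
python3 -m inch '[{"x":0,"y":0,"z":-35,"turn":0,"fingers":0},{"x":0,"y":0,"z":-65,"turn":0,"fingers":0},{"x":0,"y":0,"z":-85,"turn":0,"fingers":0},{"x":0,"y":0,"z":-95,"turn":0,"fingers":0},{"x":0,"y":0,"z":-101,"turn":0,"fingers":0},{"x":0,"y":0,"z":-101,"turn":0,"fingers":0},{"x":0,"y":0,"z":-101,"turn":0,"fingers":0}]' ; python3 -m inch '[{"x":0,"y":0,"z":0,"turn":0,"fingers":1},{"x":0,"y":0,"z":0,"turn":0,"fingers":1},{"x":0,"y":0,"z":0,"turn":0,"fingers":1},{"x":0,"y":0,"z":0,"turn":0,"fingers":1},{"x":0,"y":0,"z":0,"turn":0,"fingers":1},{"x":0,"y":0,"z":0,"turn":0,"fingers":1},{"x":0,"y":0,"z":0,"turn":0,"fingers":1},{"x":0,"y":0,"z":0,"turn":0,"fingers":1}]'
```

```text
clock: 20.7
tcp_pos: [0.4329, 0.0827, 0.0049]
eef_rot: [-180.0, 0.1, -172.8]
contact_force: [-0.0, -0.8, -0.2]
width: 0.0856
clock: 21.5
tcp_pos: [0.4327, 0.0825, 0.0049]
eef_rot: [-180.0, 0.1, -172.8]
contact_force: [-1.8, -1.3, 16.9]
width: 0.0436
```

```bash
python3 -m inch '[{"x":0,"y":0,"z":20,"turn":0,"fingers":1},{"x":0,"y":0,"z":60,"turn":0,"fingers":1},{"x":0,"y":0,"z":105,"turn":0,"fingers":1},{"x":32,"y":-27,"z":110,"turn":0,"fingers":1},{"x":64,"y":-54,"z":110,"turn":0,"fingers":1},{"x":96,"y":-81,"z":110,"turn":0,"fingers":1},{"x":128,"y":-108,"z":110,"turn":0,"fingers":1},{"x":140,"y":-119,"z":110,"turn":0,"fingers":1}]' ; python3 -m inch '[{"x":32,"y":-27,"z":0,"turn":0,"fingers":1},{"x":64,"y":-54,"z":0,"turn":0,"fingers":1},{"x":96,"y":-81,"z":0,"turn":0,"fingers":1},{"x":120,"y":-101,"z":0,"turn":0,"fingers":1},{"x":120,"y":-101,"z":0,"turn":0,"fingers":1},{"x":120,"y":-101,"z":0,"turn":0,"fingers":1},{"x":120,"y":-101,"z":0,"turn":0,"fingers":1}]';python3 - <<'E'
from h import *
for n in ['scene']:
  p,d=grab(n,'9'); q=p[90:290,150:400]
  cv2.imwrite(f"pics/{n}9.png",cv2.cvtColor(cv2.resize(q,None,fx=3,fy=3,interpolation=cv2.INTER_CUBIC)[:600],cv2.COLOR_RGB2BGR))
print(readout.observe()['tcp_pos'],readout.observe()['eef_rot'])
E
```

```text
clock: 22.3
tcp_pos: [0.5753, -0.039, 0.1146]
eef_rot: [-179.9, 0.1, -172.9]
contact_force: [-0.3, 1.2, -0.7]
width: 0.0433
clock: 23.0
tcp_pos: [0.6915, -0.1368, 0.1141]
eef_rot: [180.0, -0.1, -172.8]
contact_force: [0.5, 0.3, -1.3]
width: 0.0432
[ 0.69162013 -0.13672014  0.11424288] [ 1.79975879e+02 -4.64715475e-02 -1.72751897e+02]
```

View pics/scene9.png

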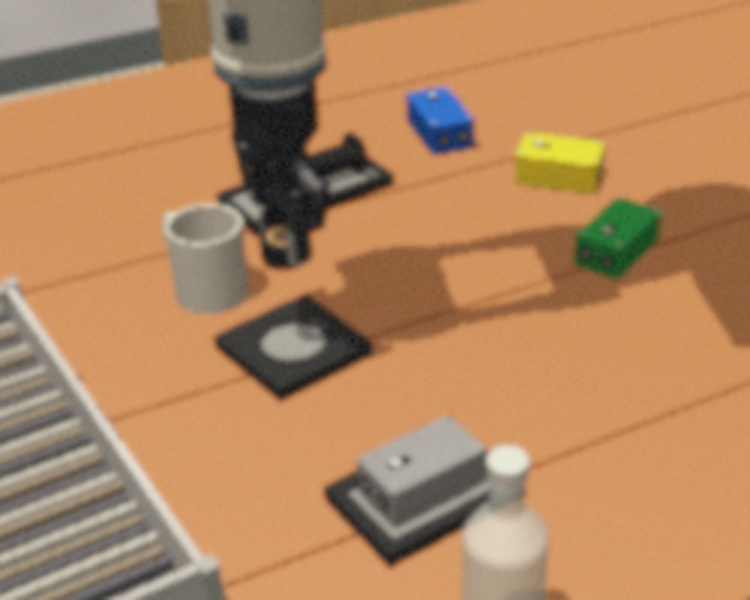

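```bash
python3 -m inch '[{"x":1,"y":0,"z":-35,"turn":0,"fingers":1},{"x":1,"y":0,"z":-65,"turn":0,"fingers":1},{"x":1,"y":0,"z":-85,"turn":0,"fingers":1},{"x":1,"y":0,"z":-93,"turn":0,"fingers":1},{"x":1,"y":0,"z":-96,"turn":0,"fingers":1},{"x":1,"y":0,"z":-97,"turn":0,"fingers":1},{"x":1,"y":0,"z":-97,"turn":0,"fingers":1},{"x":1,"y":0,"z":-97,"turn":0,"fingers":1}]'; python3 -m inch '[{"x":0,"y":0,"z":-1,"turn":0,"fingers":1},{"x":0,"y":0,"z":-2,"turn":0,"fingers":1},{"x":0,"y":0,"z":-2,"turn":0,"fingers":1}]'
```

```text
clock: 23.85
tcp_pos: [0.694, -0.1376, 0.0183]
eef_rot: [-180.0, 0.1, -172.8]
contact_force: [-0.6, -0.5, -0.8]
width: 0.0436
clock: 24.15
tcp_pos: [0.6934, -0.1375, 0.0152]
eef_rot: [180.0, -0.0, -172.8]
contact_force: [0.1, -0.1, -0.6]
width: 0.0434
```

```bash
python3 -m inch '[{"x":0,"y":0,"z":-1,"turn":0,"fingers":1},{"x":0,"y":0,"z":-1,"turn":0,"fingers":1}]'
```

```text
clock: 24.35
tcp_pos: [0.6935, -0.1375, 0.015]
eef_rot: [-180.0, 0.0, -172.8]
contact_force: [-4.1, 0.3, 10.5]
width: 0.0434
```

Contact. Release, rise and pull the arm back so both cameras see clearly.

```bash
python3 -m inch '[{"x":0,"y":0,"z":0,"turn":0,"fingers":0.3},{"x":0,"y":0,"z":0,"turn":0,"fingers":0.3},{"x":0,"y":0,"z":2,"turn":0,"fingers":0.2},{"x":0,"y":0,"z":8,"turn":0,"fingers":0},{"x":0,"y":0,"z":30,"turn":0,"fingers":0},{"x":0,"y":0,"z":70,"turn":0,"fingers":0},{"x":0,"y":0,"z":115,"turn":0,"fingers":0},{"x":0,"y":0,"z":150,"turn":0,"fingers":0}]'; python3 -m inch '[{"x":-40,"y":20,"z":20,"turn":0,"fingers":0},{"x":-80,"y":40,"z":40,"turn":0,"fingers":0},{"x":-120,"y":60,"z":40,"turn":0,"fingers":0},{"x":-160,"y":80,"z":40,"turn":0,"fingers":0},{"x":-200,"y":100,"z":40,"turn":0,"fingers":0},{"x":-240,"y":120,"z":40,"turn":0,"fingers":0},{"x":-260,"y":120,"z":40,"turn":0,"fingers":0},{"x":-260,"y":120,"z":40,"turn":0,"fingers":0}]';python3 - <<'E'
from meas import *
ps={}
for n in ['scene','top']:
  p,d=grab(n,'10'); ps[n]=(p,d); q=p[90:340,180:450] if n=='scene' else p[100:240,150:470]
  cv2.imwrite(f"pics/{n}10.png",cv2.cvtColor(cv2.resize(q,None,fx=2.4,fy=2.4,interpolation=cv2.INTER_CUBIC)[:600],cv2.COLOR_RGB2BGR))
print(readout.observe()['tcp_pos'])
E
```

```text
clock: 25.15
tcp_pos: [0.6938, -0.1376, 0.1674]
eef_rot: [-180.0, 0.1, -172.8]
contact_force: [0.8, 0.2, 0.1]
width: 0.0854
clock: 25.95
tcp_pos: [0.4307, -0.0168, 0.2048]
eef_rot: [180.0, -0.0, -172.7]
contact_force: [-0.7, -0.6, 0.7]
width: 0.0849
[ 0.4339549  -0.01756982  0.20489361]
```

View pics/scene10.png

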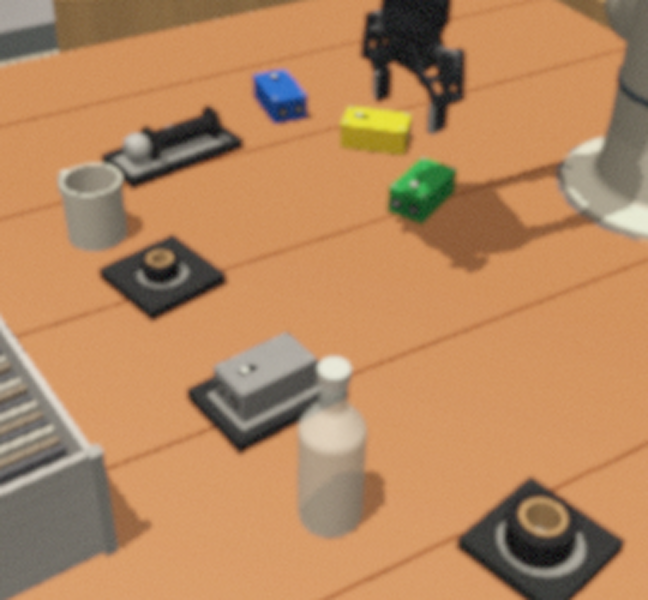

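View pics/top10.png

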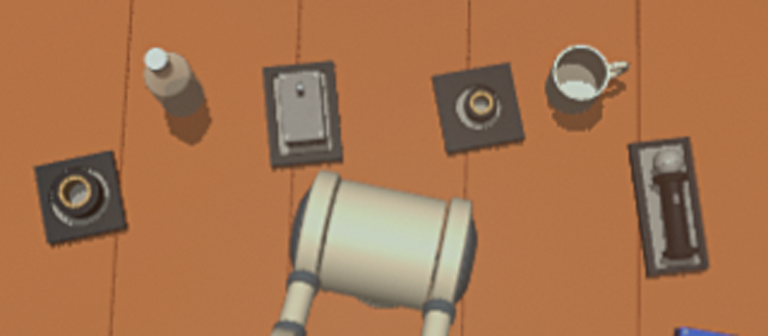

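All four parts look seated. I'll check positions and top heights numerically, with an enlarged view of the mic.

```bash
python3 - <<'E'
from meas import *
a=np.load("pics/top10.npz");p,d=a['p'],a['d']; W=cloud('top',d); Z=W[...,2]
S,V=cv2.split(cv2.cvtColor(p,cv2.COLOR_RGB2HSV))[1:]
a0=np.load("pics/top0.npz")
def win(u,v,r,rv=None):
    m=np.zeros(Z.shape,bool); rv=rv or r; m[v-rv:v+rv,u-r:u+r]=1; return m
for nm,u,v,r,rv,z,t in [('box',275,146,18,25,.052,(678,106.3)),('mic',430,188,14,30,.032,(563,-401))]:
    m=win(u,v,r,rv)&(Z>(.045 if nm=='box' else .022)); print(nm,rect(poly(m,'top',z)),'target',t,'z95',np.percentile(Z[m],[5,50,95]).round(4))
for nm,u,v,r,z,t in [('wide',182,181,20,.046,(551.2,408.3)),('narrow',350,143,14,.034,(693,-137))]:
    m=win(u,v,r)&(Z>z-.010); print(nm,mean_(poly(m,'top',z)),'target',t,'z',np.percentile(Z[m],[5,50,95]).round(4))
for nm,uv in [('bottle',(200,115,245,160)),('mug',(375,112,415,150))]:
    x0,y0,x1,y1=uv; print(nm,'diff',np.abs(p[y0:y1,x0:x1].astype(int)-a0['p'][y0:y1,x0:x1]).mean())
b=np.load("pics/scene10.npz")['p'];
q1=cv2.resize(p[145:225,395:475],(560,560),interpolation=cv2.INTER_CUBIC); 
q2=cv2.resize(b[125:175,215:290],None,fx=7,fy=7,interpolation=cv2.INTER_CUBIC)
cv2.imwrite("pics/mica.png",q1[...,::-1]);cv2.imwrite("pics/micb.png",q2[...,::-1])
E
```

```text
box x676.9 y104.9 L96.4 W55.9 longaxis yaw 7.2 target (678, 106.3) z95 [0.0463 0.0511 0.057 ]
mic x560.3 y-405.3 L150.4 W49.7 longaxis yaw 7.3 target (563, -401) z95 [0.0306 0.0449 0.0555]
wide circ x549.9 y408.5 r36.6; ell [551.8 405.3] [63.3 66.8] target (551.2, 408.3) z [0.0381 0.0442 0.0505]
narrow circ x692.0 y-138.3 r23.4; ell [ 692.3 -138.6] [43.1 43.3] target (693, -137) z [0.0257 0.0327 0.0392]
bottle diff 2.4393415637860083
mug diff 2.524342105263158
```

View pics/mica.png

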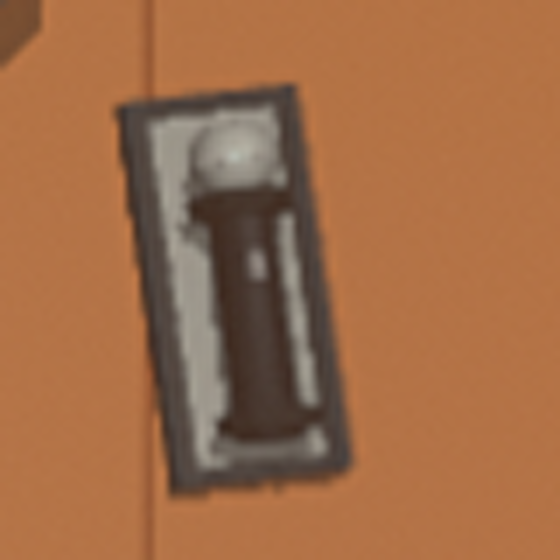

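View pics/micb.png

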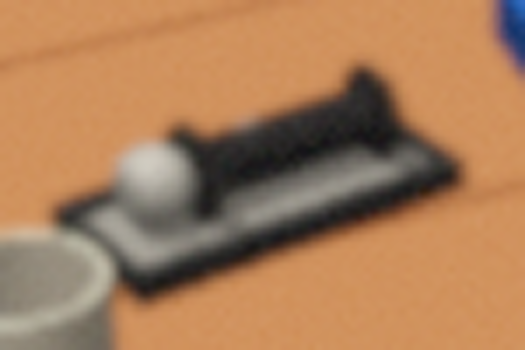

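Everything is within a few mm of its target, the heights match parts resting on the cut-out floors, and the bottle and mug are unchanged. The arm is clear, so I'm handing in.

```bash
python3 -c "
from station import readout,arm
print(readout.observe()['clock'],arm.job_done())"
```

```text
the job is handed in; nothing more can be done
26.05 None
```

The job is handed in at 26 s of the 112 s allowed. The microphone, the grey stage box, the wide roll and the narrow roll each lie in their matching cut-out, placed in that order.

- **Fit:** In the last pictures all four lie inside their cut-outs with floor visible around them. The stage box and both rolls are within 2 mm of centre, and their top heights (about 51, 44 and 33 mm) match parts resting on the floor (52, 46 and 34 mm).
- **Contact on lowering:** I felt light contact as each part reached the floor. The force never read above about 11 N then, and the highest reading of all was 23 N, while gripping the wide roll on the table.
- **Left alone:** The bottle and mug look unchanged between the first and last pictures. I did not touch the coloured boxes. The gripper ended about 0.2 m up, touching nothing.

Two checks disagreed slightly:
- **Microphone:** the top camera puts it about 4 mm to the right of its cut-out's centre line, although the gripper released it on centre. It is still inside the cut-out and clear of the walls.
- **Wide roll:** an ellipse fit put its centre 3 mm off, while a circle fit and the picture show it centred.

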